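Refit the hotplate's control knob and turn it to off

ROBOT

A 7-joint arm with a two-finger parallel gripper is mounted at the origin on a cart in front of the work surface, level with it; the furniture and walls round the work are solid. World frame = base frame: x ahead of the robot, y to its left, z up, the work surface at z = 0. Lengths are in m, angles in rad, forces in N, time in s.
With the tool pointing down it reaches from about 0.4 to 0.85 m from the base axis. Payload 4.5 kg.
Tool frame: the origin (TCP) lies between the finger pads; the fingertips stand 19 mm ahead of it and the grasp point (between the pads) is the TCP (tips_ahead is the distance from the TCP to the fingertips, in m); z points along the fingers, y is the line along which they close (so a half turn about z gives the same grasp; the last joint's range is limited). The gripper opens to 85 mm and grips with 20 to 120 N. Pads are 22 mm wide; open, the fingers measure 114 mm over their backs; the gripper's body (76 mm by 85 mm) begins 54 mm behind the grasp point. The pads swing forward as they close: fully open they stand 13 mm farther back than shut.
Start: joints at [1.29, 0.689, -0.195, 1.565, 0.157, 0.902, -0.215], TCP at [0.194, -0.594, 0.25] pointing down, gripper open.
Joint ranges: [-3.01, 3.01], [-0.46, 2.08], [-1.47, 1.51], [0.13, 2.56], [-1, 4.14], [0.04, 2.09], [-2.66, 2.66]. Speed limits (rad/s): [2.57, 2.57, 3.14, 3.14, 3.14, 3.14, 3.14].

INTERFACE

Orientations are given as a unit quaternion [w, x, y, z].
In Python, from station import observe, read_camera, camera_info, job_done, tips_ahead gives the robot as it stands.
- The arm moves only by the tool servo_tool, never from a script. Its argument "commands" is a list of rows, each a list of 7 numbers: the turn, a rotation vector about the world's x, y, z in degrees, then the shift along the world's x, y, z in mm, then the finger opening in mm, from 0 to 85.4. A call has 1 to 10 rows; each row shifts and turns the commanded pose from where the row before left it; what a row does not reach is not made up. A row lasts 1/12 s, in which the tool goes at most 41.7 mm and 7.16 degrees, less where a joint would pass 70% of its speed; a pose out of reach is approached as far as the arm can. A call is refused whole if a number of a shift passes 41.7 or a number of a turn 7.16, either way. A call with a gripper value outside its range is refused whole. The fingers move at their own pace and stop on an object; "squeeze" is the grip in N (left out, the last holds). Time passes only in rows, so rows that do not move let the fingers close. It gives the time, the measured TCP pose, the force, the opening and the grip force at its end, in the units of the state.
- observe(): the state, without advancing time (a new reading comes with each control period).
- read_camera(name): name is "side" or "top" or "wrist"; returns the picture (480x640x3 uint8, red, green, blue); there is no depth.
- camera_info(name): a dict with "fx", "fy", "cx", "cy" (pixels), "distortion" ([k1, k2, p1, p2, k3] as OpenCV has them; the pictures are not rectified), "R" (3x3) and "t" (3): a world point X has camera coordinates R X + t; the wrist camera has in their place "tool_from_camera" (4x4, takes a point from camera to tool coordinates, whose origin is the TCP and whose axes are the flange's). Camera axes: x right, y down, z forward; pixel columns grow to the right and rows downward; lengths in m; the calibration is good to about 2 mm. A picture is of the moment at which its call begins: read the wrist's pose just before it. camera_info takes no time and is no camera call.
- job_done(): hands the job in; it is judged then, once.
The state is a dict: "clock": time; "joints": joint angles; "joint_vel": joint speeds; "joint_efforts": joint torques, N m; "ee_pos": TCP position; "eef_rot": TCP orientation; "wrist_force": force on the tool from outside, world axes, zero at the start; "ft_torque": the same for the moment, N m; "gripper_width": finger opening in m; "grip_force": force on a finger pad.
Only numpy, scipy, OpenCV 4.12 (cv2) and the standard library are available. Lean on these libraries where they do the work, as an engineer would, in place of code of your own. Each camera call takes 0.05 s, during which the arm holds its last target. There are 200 camera calls.

TASK

The hotplate's washed control knob is lying beside it: put it back on the switch shaft, feeling under a light press for the place where its keyway takes the shaft's key, so that it sits fully home on the rubber seal. Then turn the knob, and the shaft with it, until its white line points at the red off mark, and let go. Never force the knob against the shaft or the hotplate (stay under 30 N), and leave the other things on the worktop where they are.

Things in the scene. Friction and masses are not known exactly. Their poses are not given: they have to be found in the camera images.
- knob_mid (a point): Centre of the loose black control knob, 23 mm above its underside. It stands upright on the worktop: a round skirt 40 mm wide, 20 mm tall, and on it a wing to grip, 40 mm long (x) and 12 mm thick (y), its top 46 mm above the underside. A white line on the wing points along +x; z is up. 60 g.
- knob: The same knob; origin at the centre of its underside, at the mouth of its round bore, 14 mm wide and 17 mm deep. The bore has one keyway, 5.6 mm wide, full depth, on the +x side straight below the white line (axes as knob_mid).
- hotplate: White table-top hotplate, fixed, 180 (x) x 320 (y) x 60 mm, with a black cooking disc (140 mm wide, its top 65 mm above the worktop) towards +y and a level dark control panel, 60 mm above the worktop, towards -y. Origin at the centre of its underside.
- shaft_foot (a point): Where the axis of the upright brass switch shaft meets the top of the black springy rubber seal round it (37 mm wide, 4 mm above the panel, yields 1 mm per 2 N). Axes of the hotplate (they do not turn with the shaft): +x points to the off mark, z up. The shaft stands 16 mm above the seal, 12 mm thick, tip tapered to 6 mm. One key, 4 mm wide, reaches 9.5 mm from the axis and ends 10 mm above the seal.
- shaft_tip (a point): Top of the same shaft, 16 mm above the seal. With keyway off the key a knob rests centred on the shaft, underside 10 mm above the seal; on the key it drops those 10 mm onto the seal. The key points 0.45 to 1.45 rad clockwise (from above) of the off mark at the start; where exactly is not measured.
- off_mark (a point): Red dot on the panel, 32 mm from the shaft axis: off. The shaft turns stiffly (0.07 N m), stays where left, and can go from 0.5 rad anticlockwise of off to 2.0 rad clockwise of it. Feeling for the key with 2 to 8 N of downward press does not carry the shaft round.
- tin: low food tin, 76 x 75 x 58 mm, bystander; origin at its underside
- spice_jar: slanted glass spice jar with yellowish spice, 67 x 92 x 79 mm, bystander; origin at its underside
- lemon: lemon, 71 x 53 x 51 mm, bystander; origin at its underside
- garlic: bulb of garlic, 60 x 57 x 58 mm, bystander; origin at its underside

How it is judged:
By the outcome, as a careful person would: the job done as asked, in the order asked, and still so for the second after the job is handed in, with the robot touching nothing.
It also fails if it takes over 56 s, if anything falls off the work surface, if the arm or the gripper's body presses on something with over 40 N, if the wrist force passes 120 N, or if a joint passes its speed limit or range.

## Working session

There is one attempt and no reset: what is moved stays moved. The work goes in short steps, Python scripts to look and compute and a tool call to move; the robot and the scene stay as the last step left them, time stands still between calls to the robot, and variables do not carry over. Pictures are saved under pics/ and viewed, at most 10 in all, crops included, and the job is handed in when it is done.

Besides the shell and the picture viewer there is one more tool, called after "Emit:" as name(argument=value, ...), one argument or row to a line, values as JSON. servo_tool: Moves the arm, as the interface text tells. Its arguments: {"type":"object","properties":{"commands":{"type":"array","items":{"type":"array","items":{"type":"number"}}},"squeeze":{"type":"number"}},"required":["commands"]}

```bash
mkdir -p pics
cat > h.py <<'E'
import numpy as np, cv2
from station import *
from scipy.spatial.transform import Rotation as Ro
def cam(name):
    c=camera_info(name); K=np.array([[c['fx'],0,c['cx']],[0,c['fy'],c['cy']],[0,0,1]]); D=np.array(c['distortion'],float)
    if name=='wrist':
        s=observe(); q=s['eef_rot']; T=np.eye(4); T[:3,:3]=Ro.from_quat([q[1],q[2],q[3],q[0]]).as_matrix(); T[:3,3]=s['ee_pos']
        M=np.linalg.inv(T@np.array(c['tool_from_camera'])); return K,D,M[:3,:3],M[:3,3]
    return K,D,np.array(c['R']),np.array(c['t'])
def ray(C,uv):
    K,D,R,t=C; p=cv2.undistortPoints(np.array([[uv]],float),K,D)[0,0]; d=R.T@np.array([*p,1]); return -R.T@t,d/np.linalg.norm(d)
def atz(C,uv,z):
    o,d=ray(C,uv); return o+d*(z-o[2])/d[2]
def tri(rs):
    A=sum(np.eye(3)-np.outer(d,d) for o,d in rs); b=sum((np.eye(3)-np.outer(d,d))@o for o,d in rs); return np.linalg.solve(A,b)
def proj(C,X):
    K,D,R,t=C; return cv2.projectPoints(np.array([X],float),cv2.Rodrigues(R)[0],t,K,D)[0].reshape(-1,2)
def snap(name,fn): 
    im=read_camera(name); cv2.imwrite('pics/'+fn,im[:,:,::-1]); return im
E
python3 - <<'E'
from h import *
snap('top','top0.png');snap('side','side0.png')
s=observe();print({k:np.round(s[k],3).tolist() for k in s})
for n in('top','side'): print(n,np.round(ray(cam(n),(320,240)),3))
E
```

```text
{'clock': 0.1, 'joints': [1.29, 0.69, -0.195, 1.566, 0.157, 0.902, -0.215], 'joint_vel': [0.0, -0.0, -0.0, -0.002, 0.002, -0.0, -0.001], 'joint_efforts': [-0.004, -54.061, -1.271, -15.899, 0.01, 0.004, -0.0], 'ee_pos': [0.193, -0.594, 0.25], 'eef_rot': [-0.001, 0.988, 0.157, -0.0], 'wrist_force': [-0.438, 0.366, 0.143], 'ft_torque': [0.022, -0.065, 0.031], 'grip_force': 0.0, 'gripper_width': 0.085}
top [[ 0.415 -0.016  1.584]
 [ 0.096  0.025 -0.995]]
side [[ 0.479 -1.167  0.932]
 [ 0.075  0.813 -0.578]]
```

View pics/top0.png

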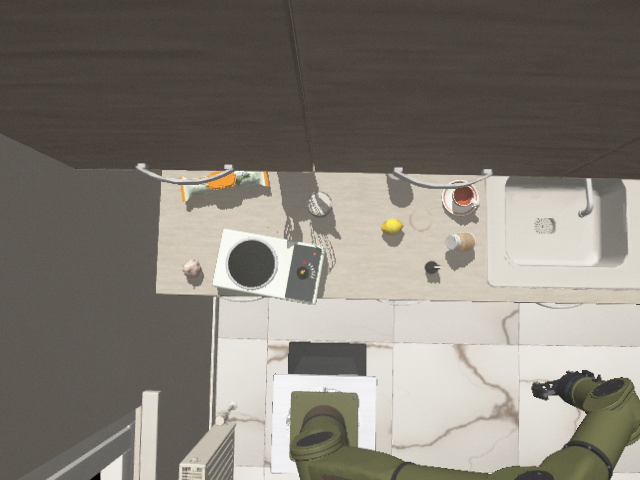

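View pics/side0.png

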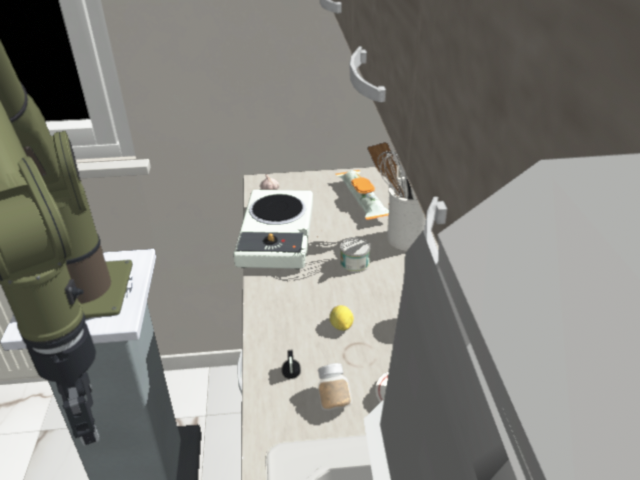

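The top view has image right = −y and up = +x. It shows the knob at about (432,268) and the shaft at (303,271). In the side view the knob is at (291,365) and the shaft at (271,238). I'll enlarge these.

Run:
```python
import cv2,numpy as np
t=cv2.imread('pics/top0.png');s=cv2.imread('pics/side0.png')
f=lambda im,x,y,w,h:cv2.resize(im[y:y+h,x:x+w],(400,300),interpolation=cv2.INTER_CUBIC)
cv2.imwrite('pics/comp.png',np.vstack([np.hstack([f(t,412,253,40,30),f(t,280,245,60,45)]),np.hstack([f(s,262,340,60,45),f(s,230,220,80,60)])]))
```

```text
(no output)
```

View pics/comp.png

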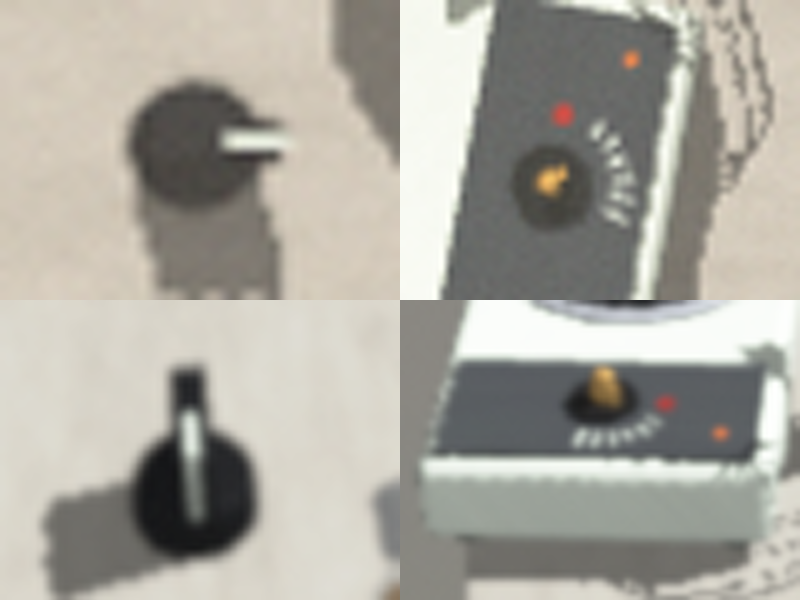

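Top crop: the knob skirt centre is at crop (193,145) and its white line points to image right, roughly −y. The seal centre is at (552,188), the off dot at (563,115), and the key is a stub pointing up-right. Side crop: skirt centre (195,495), seal (600,398), off dot (667,404).

Run:
```python
from h import *
T=cam('top');S=cam('side')
a=lambda p,x0,y0,w,h,ox,oy:((p[0]-ox)*w/400+x0-.5,(p[1]-oy)*h/300+y0-.5)
kt=lambda p:a(p,412,253,40,30,0,0); ht=lambda p:a(p,280,245,60,45,400,0)
ks=lambda p:a(p,262,340,60,45,0,300); hs=lambda p:a(p,230,220,80,60,400,300)
P=lambda n,x:print(n,np.round(x,4))
P('skirt tri',tri([ray(T,kt((193,145))),ray(S,ks((195,495)))]))
P('skirt top@20',atz(T,kt((193,145)),.02));P('skirt side@20',atz(S,ks((195,495)),.02))
# line: tip & inner end
P('line tip tri',tri([ray(T,kt((291,143))),ray(S,ks((195,522)))]))
P('line top@46',[atz(T,kt(p),.046) for p in((222,140),(291,143))])
P('line side@46',[atz(S,ks(p),.046) for p in((190,410),(195,522))])
P('seal tri',tri([ray(T,ht((552,188))),ray(S,hs((600,398)))]))
P('seal@64',[atz(T,ht((552,188)),.064),atz(S,hs((600,398)),.064)])
P('off tri',tri([ray(T,ht((563,115))),ray(S,hs((667,404)))]))
P('off@60',[atz(T,ht((563,115)),.06),atz(S,hs((667,404)),.06)])
P('key',[atz(T,ht(p),.075) for p in((545,183),(564,172))])
P('panel edge dir',[atz(T,ht(p),.06) for p in((497,0),(444,299))])
```

```text
skirt tri [ 0.4912 -0.3208  0.0083]
skirt top@20 [ 0.4901 -0.3185  0.02  ]
skirt side@20 [ 0.4915 -0.3315  0.02  ]
line tip tri [ 0.4909 -0.3474  0.0256]
line top@46 [[ 0.4906 -0.3222  0.046 ]
 [ 0.4901 -0.3431  0.046 ]]
line side@46 [[ 0.4918 -0.3207  0.046 ]
 [ 0.4906 -0.3659  0.046 ]]
seal tri [0.4633 0.0733 0.0644]
seal@64 [[0.4631 0.0733 0.064 ]
 [0.4636 0.074  0.064 ]]
off tri [0.4969 0.0694 0.0605]
off@60 [[0.4962 0.0694 0.06  ]
 [0.4976 0.0702 0.06  ]]
key [[0.4649 0.0759 0.075 ]
 [0.47   0.0675 0.075 ]]
panel edge dir [[0.5475 0.1006 0.06  ]
 [0.4123 0.1209 0.06  ]]
```

Emit:
servo_tool(
  commands=[
    [0, 0, 6, 25, 23, -3, 85],
    [0, 0, 6, 25, 23, -3, 85],
    [0, 0, 6, 25, 23, -3, 85],
    [0, 0, 6, 25, 23, -3, 85],
    [0, 0, 6, 25, 23, -3, 85],
    [0, 0, 6, 25, 23, -3, 85],
    [0, 0, 6, 25, 23, -3, 85],
    [0, 0, 6, 25, 23, -3, 85],
    [0, 0, 6, 25, 23, -3, 85],
    [0, 0, 6, 25, 23, -3, 85],
  ],
)

```text
clock: 0.93
ee_pos: [0.4443, -0.363, 0.2199]
eef_rot: [-0.0, 0.775, 0.632, -0.0]
wrist_force: [0.9, 0.2, -0.3]
gripper_width: 0.0852
grip_force: 0.0
```

Emit:
servo_tool(
  commands=[
    [0, 0, 6, 24, 21, -3, 85],
    [0, 0, 6, 24, 22, -3, 85],
    [0, 0, 0, 0, 0, 0, 85],
    [0, 0, 0, 0, 0, 0, 85],
  ],
)

```text
clock: 1.27
ee_pos: [0.4931, -0.3188, 0.2139]
eef_rot: [-0.001, 0.705, 0.709, 0.001]
wrist_force: [-0.1, -1.4, -0.6]
gripper_width: 0.0847
grip_force: 0.0
```

Run:
```python
from h import *
s=observe();print(np.round(s['joints'],3),np.round(s['ee_pos'],4),np.round(s['eef_rot'],4),s['clock'])
C=cam('wrist');im=snap('wrist','w1.png')
print(proj(C,[[.491,-.321,.046],[.491,-.321,.02]]))
np.savez('w1.npz',R=C[2],t=C[3])
```

```text
[ 0.78   0.719 -0.496  1.711  0.438  0.824  0.09 ] [ 0.4931 -0.3188  0.2139] [-5.000e-04  7.054e-01  7.089e-01  8.000e-04] 1.2667
[[312.16974544 227.27735449]
 [312.35667761 219.62396133]]
```

View pics/w1.png

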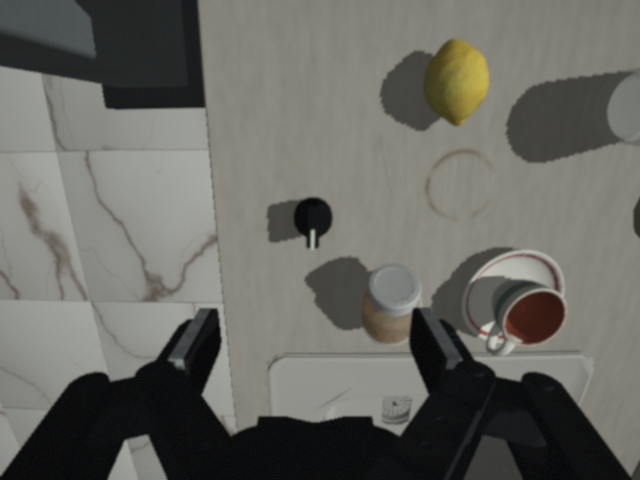

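The wrist view shows the knob skirt at (313,217), the white line running (312,232)→(312,248), and the spice jar at (390,300), clear of the fingers. I'll measure the knob from this view in code.

```bash
cat >> h.py <<'E'
def knobmeas(C,im,box,zl=.046,zs=.02):
    x0,y0,x1,y1=box; g=im[y0:y1,x0:x1].min(2).astype(int)
    ys,xs=np.nonzero(g>170); w=np.array([atz(C,(x+x0,y+y0),zl)[:2] for x,y in zip(xs,ys)])
    m=w.mean(0); u,s,v=np.linalg.svd(w-m); d=v[0]; pr=(w-m)@d
    return m,np.degrees(np.arctan2(d[1],d[0])),pr.min(),pr.max(),len(w)
E
python3 - <<'E'
from h import *
im=cv2.imread('pics/w1.png')[:,:,::-1];C=cam('wrist')
print(im[225:255,305:320].min(2)[::3])
print(knobmeas(C,im,(305,225,320,255)))
# skirt: dark pixels
g=im[190:252,285:340].max(2); ys,xs=np.nonzero(g<45)
print('dark bbox',xs.min()+285,xs.max()+285,ys.min()+190,ys.max()+190)
print('skirt',atz(C,((xs.min()+xs.max())/2+285,217),.02))
d=C[2].T@[0,0,1];print('cam pos',-C[2].T@C[3],d)
E
```

```text
[[  7  11  15  17  20  19  23  20  20  18  20  21  21  23  19]
 [  9  10  16  17  18  29  40  48  49  43  30  23  22  21  22]
 [ 10  12  14  21  42  85 130 155 151 119  74  36  24  19  20]
 [ 17  15  15  24  46  93 142 167 159 124  73  36  24  22  22]
 [ 90  64  35  26  50  98 144 166 159 123  73  36  30  44  70]
 [107  78  42  29  55 101 145 165 155 118  71  36  36  63  95]
 [106  77  43  29  55 104 150 168 154 114  67  33  35  63  95]
 [109  84  55  41  59 107 151 168 154 113  65  39  46  76 103]
 [127 122 119 115 117 131 145 153 146 130 117 113 116 119 122]
 [129 128 126 126 128 128 129 128 129 128 126 126 124 123 123]]h.py:23: RuntimeWarning: Mean of empty slice.
  m=w.mean(0); u,s,v=np.linalg.svd(w-m); d=v[0]; pr=(w-m)@d
  ret = ret.dtype.type(ret / rcount)
Traceback (most recent call last):
  File "h.py", line 23, in knobmeas
    m=w.mean(0); u,s,v=np.linalg.svd(w-m); d=v[0]; pr=(w-m)@d
                       ~~~~~~~~~~~~~^^^^^
numpy.linalg.LinAlgError: 1-dimensional array given. Array must be at least two-dimensional
```

Run:
```python
from h import *
im=cv2.imread('pics/w1.png')[:,:,::-1];C=cam('wrist')
g=im.min(2).astype(float)
cs=[(np.sum(np.arange(307,318)*(g[r,307:318]-g[r,307:318].min()))/np.sum(g[r,307:318]-g[r,307:318].min()),r) for r in range(232,246)]
w=np.array([atz(C,c,.046)[:2] for c in cs]); p=np.polyfit(w[:,1],w[:,0],1)
print('line heading',np.degrees(np.arctan2(-1,-p[0])),w[0],w[-1],'end',atz(C,(312,248.5),.046))
g=im[190:252,285:340].max(2); 
row=[(np.nonzero(g[r-190]<50)[0]+285) for r in (210,214,217,220,224)]
print([(r.min(),r.max()) for r in row]); col=np.nonzero(g[:,27]<50)[0]+190;print(col.min(),col.max())
print('skirt',atz(C,(313,217),.02), 'top edge y',atz(C,(313,col.min()-.5),.02))
print(-C[2].T@C[3],C[2].T@[0,0,1])
```

```text
line heading -91.69078224664482 [ 0.48925467 -0.32769406] [ 0.48890819 -0.34013467] end [ 0.48887334 -0.34354072  0.046     ]
[(np.int64(295), np.int64(329)), (np.int64(293), np.int64(330)), (np.int64(293), np.int64(330)), (np.int64(294), np.int64(330)), (np.int64(294), np.int64(330))]
198 227
skirt [ 0.48963179 -0.32066623  0.02      ] top edge y [ 0.48963585 -0.30153993  0.02      ]
[ 0.49164662 -0.2362408   0.3366427 ] [-6.65296020e-04 -3.25357649e-01 -9.45590798e-01]
```

Emit:
servo_tool(
  commands=[
    [0, 0, -1, -2, -1.5, -20, 60],
    [0, 0, -1, -2, -2, -20, 50],
    [0, 0, 0, 0, 0, -25, 45],
    [0, 0, 0, 0, 0, -25, 45],
    [0, 0, 0, 0, 0, -20, 45],
    [0, 0, 0, 0, 0, -15, 45],
    [0, 0, 0, 0, 0, 0, 45],
    [0, 0, 0, 0, 0, 0, 45],
  ],
)

```text
clock: 1.98
ee_pos: [0.486, -0.3259, 0.0889]
eef_rot: [-0.001, 0.72, 0.694, -0.001]
wrist_force: [0.4, -0.2, 1.0]
gripper_width: 0.0455
grip_force: 0.0
```

Run:
```python
from h import *
s=observe();print(s['ee_pos'],s['eef_rot'],tips_ahead() if callable(tips_ahead) else tips_ahead,s['gripper_width'])
C=cam('wrist');im=snap('wrist','w2.png')
print(proj(C,[[.489,-.322,.046],[.489,-.342,.046]]))
```

```text
[ 0.48601168 -0.32593654  0.08885949] [-0.00072914  0.71992554  0.69405036 -0.0008857 ] 0.019 0.045465830729994605
[[319.86788572 282.06585612]
 [320.9834378  314.22904042]]
```

View pics/w2.png

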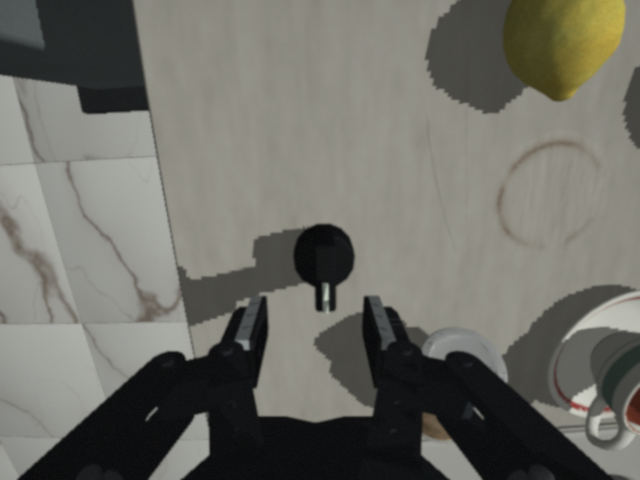

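The knob skirt centre is at (324,253), and the wing end with its white line is at about (325,311), between the fingers.

Run:
```python
from h import *
im=cv2.imread('pics/w2.png')[:,:,::-1];C=cam('wrist')
g=im.min(2).astype(float); print(im.max(2)[240:320:8,312:342:2])
for r in (285,290,295,300,305):
    a=np.arange(316,336);b=np.maximum(g[r,316:336]-40,0)*(a>318)*(a<333); print(r,(a*b).sum()/b.sum())
d=im.max(2)<60; print('row253',np.nonzero(d[253,285:365])[0][[0,-1]]+285,'col325',np.nonzero(d[205:330,325])[0][[0,-1]]+205)
print('skirt',atz(C,(324,253),.02),'end',atz(C,(325,311.5),.046),atz(C,(325,285),.046))
for r,c in((290,319),(305,319),(290,332),(305,332)):print(atz(C,(c,r),.046)[:2])
```

```text
[[ 10  12  15  12  14  11  14  14  11  11  18  20  25  26  27]
 [ 14  14  17  22  22  23  21  23  23  24  25  24  25  23  24]
 [ 16  14  18  22  22  23  24  21  24  24  27  23  26  25  26]
 [ 12  14  17  24  23  24  23  24  24  24  27  29  25  24  24]
 [ 15  10  17  23  24  23  25  26  23  26  26  27  23  24  24]
 [ 11  11  12  22  19  24  21  22  24  25  25  25  24  23  24]
 [141 101  29  10  17  68 111 168 128  35  26  39 106 140 145]
 [145 110  33  11  15  65 157 200 140  40  26  36 106 141 146]
 [147 117  38  11  16  59 102 110  93  33  27  35 105 141 145]
 [147 146 136 121 120 121 129 162 158 126 124 134 142 144 145]]
285 325.7092783505155
290 325.9344262295082
295 325.77369165487977
300 325.49475524475525
305 325.73298429319374
row253 [293 353] col325 [225 281]
skirt [ 0.49319499 -0.31570303  0.02      ] end [ 0.49241663 -0.34096621  0.046     ] [ 0.49284358 -0.32440032  0.046     ]
[ 0.48946997 -0.32732883]
[ 0.48917199 -0.33668497]
[ 0.49660933 -0.32758965]
[ 0.49643426 -0.33695144]
```

Emit:
servo_tool(
  commands=[
    [0, 0, 1, 3, 3, -15, 45],
    [0, 0, 0, 3.5, 3, -15, 45],
    [0, 0, 0, 0, 0, -14, 40],
    [0, 0, 0, 0, 0, 0, 30],
    [0, 0, 0, 0, 0, 0, 10],
    [0, 0, 0, 0, 0, 0, 0],
    [0, 0, 0, 0, 0, 0, 0],
    [0, 0, 0, 0, 0, 0, 0],
    [0, 0, 0, 0, 0, 0, 0],
    [0, 0, 0, 0, 0, 0, 0],
  ],
  squeeze=40,
)

```text
clock: 2.87
ee_pos: [0.4945, -0.3194, 0.0464]
eef_rot: [0.001, 0.713, 0.701, 0.0]
wrist_force: [-0.9, -0.1, 6.4]
gripper_width: 0.0114
grip_force: 44.2
```

Emit:
servo_tool(
  commands=[
    [0, 0, 0, 0, 0, 5, 0],
    [0, 0, 0, 0, 0, 15, 0],
    [0, 0, 0, 0, 0, 25, 0],
    [0, 0, 0, 0, 0, 25, 0],
    [0, 0, 0, 0, 0, 25, 0],
    [0, 0, 0, 0, 0, 20, 0],
    [0, 0, 0, 0, 0, 0, 0],
    [0, 0, 0, 0, 0, 0, 0],
  ],
)

```text
clock: 3.53
ee_pos: [0.4945, -0.3191, 0.1614]
eef_rot: [0.001, 0.713, 0.701, 0.0]
wrist_force: [-0.4, -0.3, -1.3]
gripper_width: 0.0108
grip_force: 43.3
```

Run:
```python
from h import *
s=observe();print(s['ee_pos'],s['eef_rot'],s['gripper_width'],s['wrist_force'])
im=snap('wrist','w3.png');cv2.imwrite('pics/w3c.png',cv2.resize(im[220:440,190:470,::-1],None,fx=2.5,fy=2.5,interpolation=cv2.INTER_CUBIC))
T=np.linalg.inv(np.array(camera_info('wrist')['tool_from_camera']));c=camera_info('wrist')
K=np.array([[c['fx'],0,c['cx']],[0,c['fy'],c['cy']],[0,0,1]]);D=np.array(c['distortion'])
# tool x of wing ends, white-line end is on tool -x side; z_tool = -(top height)
for X in([-.02,0,-.001],[.02,0,-.001],[0,0,-.001],[0,0,.025],[.02,0,.025],[0,0,.045]): print(X,cv2.projectPoints(np.array([X]),cv2.Rodrigues(T[:3,:3])[0],T[:3,3],K,D)[0].ravel())
```

```text
[ 0.49450259 -0.31905591  0.16143257] [1.09267683e-03 7.13060203e-01 7.01101859e-01 3.68921199e-04] 0.010766225996950547 [-0.4005052  -0.34547643 -1.28586182]
[-0.02, 0, -0.001] [314.32617438 374.15418863]
[0.02, 0, -0.001] [314.2914183  294.14010933]
[0, 0, -0.001] [314.30928512 336.17104864]
[0, 0, 0.025] [314.38444491 305.28504492]
[0.02, 0, 0.025] [314.37292037 268.26051941]
[0, 0, 0.045] [314.42906311 286.99405251]
```

View pics/w3c.png

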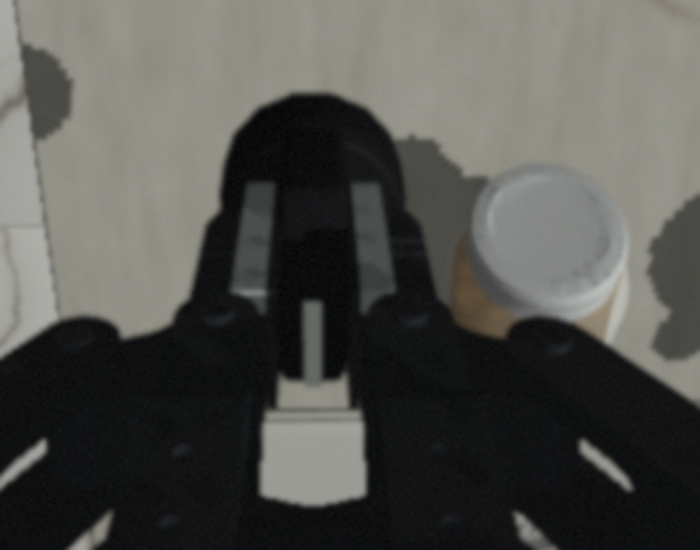

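The knob is held square. Its wing end projects at (315,373) against (314,374) predicted, so it is centred to about 1 mm. I'll stop short of the shaft and look at the key.

Emit:
servo_tool(
  commands=[
    [0, 0, 0, -2, 20, 1, 0],
    [0, 0, 0, -3, 33, 1, 0],
    [0, 0, 0, -3, 35, 1, 0],
    [0, 0, 0, -3, 35, 1, 0],
    [0, 0, 0, -4, 35, 1, 0],
    [0, 0, 0, -4, 35, 1, 0],
    [0, 0, 0, -4, 35, 1, 0],
    [0, 0, 0, -4, 35, 1, 0],
    [0, 0, 0, -3, 33, 0, 0],
    [0, 0, 0, -2, 26, 0, 0],
  ],
)

```text
clock: 4.42
ee_pos: [0.4605, 0.0061, 0.1673]
eef_rot: [-0.001, 0.712, 0.702, -0.001]
wrist_force: [0.2, -0.1, -0.7]
gripper_width: 0.0108
grip_force: 43.3
```

Emit:
servo_tool(
  commands=[
    [0, 0, 0, 0, 0, 0, 0],
    [0, 0, 0, 0, 0, 0, 0],
    [0, 0, 0, 0, 0, 0, 0],
    [0, 0, 0, 0, 0, 0, 0],
  ],
)

```text
clock: 4.75
ee_pos: [0.4616, 0.0015, 0.1677]
eef_rot: [-0.0, 0.714, 0.7, -0.001]
wrist_force: [0.9, -0.3, -1.0]
gripper_width: 0.0111
grip_force: 43.3
```

Run:
```python
from h import *
s=observe();print(s['ee_pos'],s['eef_rot'],s['wrist_force'],s['clock'])
C=cam('wrist');im=snap('wrist','w4.png');p=proj(C,[[.4635,.0735,.064],[.4635,.0735,.08],[.497,.0694,.06]]);print(p)
x,y=(p[0]).astype(int);x0,y0=x-80,max(0,y-60);print(x0,y0)
cv2.imwrite('pics/w4c.png',cv2.resize(im[y0:y0+120,x0:x0+160,::-1],(800,600),interpolation=cv2.INTER_CUBIC))
```

```text
[0.46158798 0.00153744 0.16771199] [-1.27150825e-04  7.13861378e-01  7.00286361e-01 -9.64131797e-04] [ 0.88823764 -0.32124677 -0.98874645] 4.75
[[315.57066186 145.47472749]
 [315.58541611 147.02271758]
 [366.19901891 150.61298164]]
235 85
```

View pics/w4c.png

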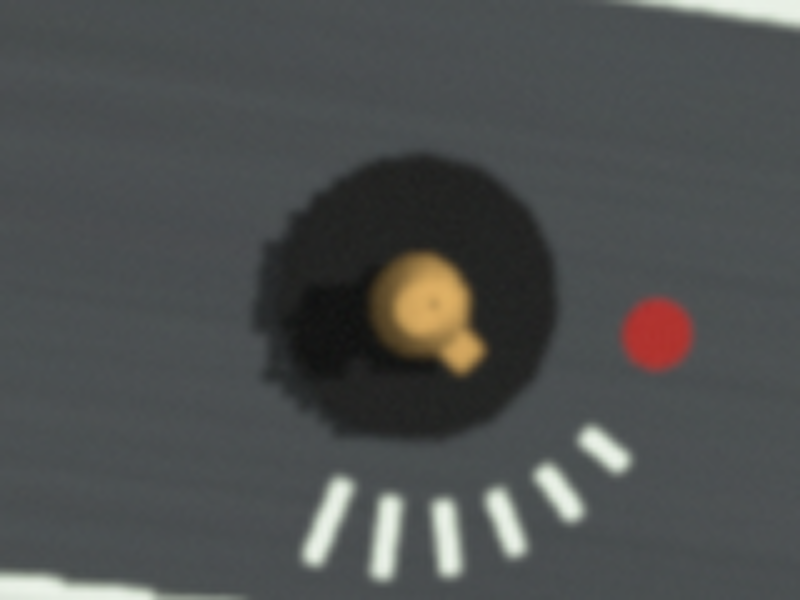

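The wrist crop shows the seal centre at (412,297), shaft tip at about (425,300), key end centre at about (468,355), and off dot at (657,334).

Run:
```python
from h import *
C=cam('wrist');f=lambda p:((p[0]+.5)/5+235-.5,(p[1]+.5)/5+85-.5)
A=lambda p,z:atz(C,f(p),z)
tip=A((425,300),.08);body=A((421,304),.075);ke=A((470,360),.074);km=A((462,352),.074);off=A((657,334),.06);seal=A((415,297),.064)
for n in('tip','body','ke','km','off','seal'):print(n,np.round(locals()[n],4))
h=lambda a,b:np.degrees(np.arctan2(*(b-a)[[1,0]]))
for c in(tip,body,seal):print('key',h(c,ke),h(c,km),'off',h(c,off),np.linalg.norm((off-c)[:2]),np.linalg.norm((ke-c)[:2]))
```

```text
tip [0.4662 0.0749 0.08  ]
body [0.4657 0.0741 0.075 ]
ke [0.4717 0.0672 0.074 ]
km [0.4708 0.0682 0.074 ]
off [0.4971 0.0689 0.06  ]
seal [0.4651 0.0744 0.064 ]
key -54.07129784734579 -55.60836515555464 off -10.947786108141084 0.0315400448367884 0.009527909580785417
key -49.13430056795821 -49.851176134073604 off -9.487513256362922 0.03184495569858905 0.009222384789798975
key -47.26942218803616 -47.62190878708904 off -9.772349257839801 0.03254393220226869 0.009868736673710512
```

Emit:
servo_tool(
  commands=[
    [0, 0, 5, 1, 15, 0, 0],
    [0, 0, 5, 1, 20, 0, 0],
    [0, 0, 5, 1, 20, 0, 0],
    [0, 0, 5, 1, 18, 0, 0],
    [0, 0, 5, 0, 0, -6, 0],
    [0, 0, 0, 0, 0, -10, 0],
    [0, 0, 0, 0, 0, -10, 0],
    [0, 0, 0, 0, 0, 0, 0],
    [0, 0, 0, 0, 0, 0, 0],
    [0, 0, 0, 0, 0, 0, 0],
  ],
)

```text
clock: 5.63
ee_pos: [0.4663, 0.0755, 0.1425]
eef_rot: [0.0, 0.545, 0.838, 0.0]
wrist_force: [-0.9, -0.0, 0.0]
gripper_width: 0.0109
grip_force: 43.3
```

```bash
cat > o.py <<'E'
from h import *
s=observe();q=s['eef_rot'];a=2*np.degrees(np.arctan2(q[2],q[1]))
print(np.round(s['ee_pos'],4),'line',round((a-180+180)%360-180,2),np.round(q,4),np.round(s['wrist_force'],1),np.round(s['ft_torque'],3),s['clock'],np.round(s['joints'],2))
E
python3 o.py
```

```text
[0.4663 0.0755 0.1425] line -66.04 [2.000e-04 5.450e-01 8.385e-01 0.000e+00] [-0.9 -0.   0. ] [ 0.025 -0.027  0.036] 5.6333 [-0.01  0.71 -0.39  2.11  0.62  0.44 -0.47]
```

Emit:
servo_tool(
  commands=[
    [0, 0, 0, -0.8, -1, -6, 0],
    [0, 0, 0, 0, 0, -6, 0],
    [0, 0, 0, 0, 0, -5, 0],
    [0, 0, 0, 0, 0, -3, 0],
    [0, 0, 0, 0, 0, 0, 0],
    [0, 0, 0, 0, 0, 0, 0],
  ],
)

```text
clock: 6.13
ee_pos: [0.4651, 0.0753, 0.1221]
eef_rot: [-0.0, 0.544, 0.839, -0.0]
wrist_force: [-0.3, 0.1, -0.2]
gripper_width: 0.0109
grip_force: 43.3
```

Emit:
servo_tool(
  commands=[
    [0, 0, 0, 0, 0, -1, 0],
    [0, 0, 0, 0, 0, 0, 0],
  ],
)

```text
clock: 6.3
ee_pos: [0.4653, 0.0753, 0.1213]
eef_rot: [0.0, 0.544, 0.839, 0.0]
wrist_force: [0.6, -0.5, -0.9]
gripper_width: 0.0109
grip_force: 43.3
```

Emit:
servo_tool(
  commands=[
    [0, 0, 0, 0, 0, -1, 0],
    [0, 0, 0, 0, 0, 0, 0],
  ],
)

```text
clock: 6.47
ee_pos: [0.4653, 0.0753, 0.1203]
eef_rot: [0.0, 0.544, 0.839, 0.0]
wrist_force: [0.3, 0.1, -1.2]
gripper_width: 0.0112
grip_force: 43.3
```

Emit:
servo_tool(
  commands=[
    [0, 0, 0, 0, 0, -1, 0],
    [0, 0, 0, 0, 0, 0, 0],
  ],
)

```text
clock: 6.63
ee_pos: [0.4653, 0.0753, 0.1194]
eef_rot: [0.0, 0.544, 0.839, 0.0]
wrist_force: [-0.6, 0.4, 1.6]
gripper_width: 0.0112
grip_force: 43.7
```

Emit:
servo_tool(
  commands=[
    [0, 0, 0, 0, 0, -0.5, 0],
    [0, 0, 0, 0, 0, 0, 0],
  ],
)

```text
clock: 6.8
ee_pos: [0.4654, 0.0754, 0.1189]
eef_rot: [0.0, 0.544, 0.839, 0.0]
wrist_force: [1.6, 0.8, -1.2]
gripper_width: 0.0113
grip_force: 43.2
```

Emit:
servo_tool(
  commands=[
    [0, 0, 0, 0, 0, -0.5, 0],
    [0, 0, 0, 0, 0, 0, 0],
  ],
)

```text
clock: 6.97
ee_pos: [0.4655, 0.0756, 0.1183]
eef_rot: [0.0, 0.544, 0.839, 0.001]
wrist_force: [0.4, 0.8, 0.5]
gripper_width: 0.011
grip_force: 43.5
```

Emit:
servo_tool(
  commands=[
    [0, 0, 0, 0, 0, -0.5, 0],
    [0, 0, 0, 0, 0, 0, 0],
  ],
)

```text
clock: 7.13
ee_pos: [0.4655, 0.0757, 0.1179]
eef_rot: [0.0, 0.544, 0.839, 0.001]
wrist_force: [-0.1, 2.0, 2.2]
gripper_width: 0.0108
grip_force: 43.7
```

Emit:
servo_tool(
  commands=[
    [0, 0, 0, 0, 0.3, -0.5, 0],
    [0, 0, 0, 0, 0, 0, 0],
  ],
)

```text
clock: 7.3
ee_pos: [0.4655, 0.0758, 0.1174]
eef_rot: [0.0, 0.544, 0.839, 0.0]
wrist_force: [-0.1, 2.5, 2.8]
gripper_width: 0.0108
grip_force: 43.9
```

Emit:
servo_tool(
  commands=[
    [0, 0, 0, 0, 0.2, -0.5, 0],
    [0, 0, 0, 0, 0, 0, 0],
  ],
)

```text
clock: 7.47
ee_pos: [0.4655, 0.0758, 0.1169]
eef_rot: [0.0, 0.544, 0.839, 0.0]
wrist_force: [1.0, 0.9, 3.8]
gripper_width: 0.0109
grip_force: 44.0
```

```bash
python3 o.py
```

```text
[0.4655 0.0758 0.1169] line -65.96 [2.000e-04 5.443e-01 8.389e-01 3.000e-04] [1.  0.9 3.8] [ 0.296 -0.147  0.018] 7.4667 [-0.05  0.75 -0.33  2.13  0.67  0.36 -0.52]
```

Emit:
servo_tool(
  commands=[
    [0, 0, 1.5, 0, 0, 0, 0],
    [0, 0, 1.5, 0, 0, 0, 0],
    [0, 0, 0, 0, 0, 0, 0],
  ],
)

```text
clock: 7.72
ee_pos: [0.4653, 0.0757, 0.1167]
eef_rot: [-0.0, 0.521, 0.853, 0.0]
wrist_force: [0.2, 1.3, 1.8]
gripper_width: 0.011
grip_force: 43.6
```

Emit:
servo_tool(
  commands=[
    [0, 0, 1.5, 0, 0, -0.3, 0],
    [0, 0, 1.5, 0, 0, 0, 0],
    [0, 0, 0, 0, 0, 0, 0],
  ],
)

```text
clock: 7.97
ee_pos: [0.4651, 0.0755, 0.1163]
eef_rot: [-0.0, 0.499, 0.867, -0.0]
wrist_force: [0.7, 0.8, -0.6]
gripper_width: 0.0105
grip_force: 43.4
```

```bash
python3 o.py
```

```text
[0.4651 0.0755 0.1163] line -59.87 [-1.000e-04  4.990e-01  8.666e-01 -2.000e-04] [ 0.7  0.8 -0.6] [ 0.231 -0.225 -0.003] 7.9667 [-0.04  0.75 -0.36  2.13  0.71  0.38 -0.45]
```

Emit:
servo_tool(
  commands=[
    [0, 0, 0, 0, 0, -0.7, 0],
    [0, 0, 0, 0, 0, -0.7, 0],
    [0, 0, 0, 0, 0, 0, 0],
  ],
)

```text
clock: 8.22
ee_pos: [0.4651, 0.0755, 0.1149]
eef_rot: [-0.0, 0.5, 0.866, -0.0]
wrist_force: [1.0, 1.0, 0.1]
gripper_width: 0.0111
grip_force: 43.4
```

Emit:
servo_tool(
  commands=[
    [0, 0, 1.5, 0, 0, -0.3, 0],
    [0, 0, 1.5, 0, 0, 0, 0],
    [0, 0, 0, 0, 0, 0, 0],
  ],
)

```text
clock: 8.47
ee_pos: [0.4649, 0.0753, 0.1147]
eef_rot: [-0.0, 0.476, 0.879, -0.0]
wrist_force: [0.3, -0.1, -1.2]
gripper_width: 0.0109
grip_force: 43.3
```

```bash
python3 o.py
```

```text
[0.4649 0.0753 0.1147] line -56.87 [-2.000e-04  4.761e-01  8.794e-01 -4.000e-04] [ 0.3 -0.1 -1.2] [ 0.029 -0.075 -0.039] 8.4667 [-0.03  0.76 -0.37  2.13  0.73  0.38 -0.42]
```

Emit:
servo_tool(
  commands=[
    [0, 0, 0, 0, 0, -0.7, 0],
    [0, 0, 0, 0, 0, -0.7, 0],
    [0, 0, 0, 0, 0, 0, 0],
  ],
)

```text
clock: 8.72
ee_pos: [0.465, 0.0755, 0.1132]
eef_rot: [-0.0, 0.477, 0.879, -0.0]
wrist_force: [-0.5, -0.0, -0.4]
gripper_width: 0.0108
grip_force: 43.3
```

Emit:
servo_tool(
  commands=[
    [0, 0, 0, 0, 0, -0.5, 0],
    [0, 0, 0, 0, 0, -0.5, 0],
    [0, 0, 0, 0, 0, 0, 0],
  ],
)

```text
clock: 8.97
ee_pos: [0.465, 0.0756, 0.1123]
eef_rot: [-0.0, 0.477, 0.879, -0.0]
wrist_force: [-0.0, -0.2, 0.3]
gripper_width: 0.011
grip_force: 43.3
```

```bash
python3 o.py
```

```text
[0.465  0.0756 0.1123] line -56.96 [-1.000e-04  4.768e-01  8.790e-01 -2.000e-04] [-0.  -0.2  0.3] [-0.022  0.101  0.012] 8.9667 [-0.04  0.76 -0.36  2.13  0.73  0.37 -0.42]
```

Emit:
servo_tool(
  commands=[
    [0, 0, 0, 0, 0, -0.5, 0],
    [0, 0, 0, 0, 0, -0.5, 0],
    [0, 0, 0, 0, 0, 0, 0],
  ],
)

```text
clock: 9.22
ee_pos: [0.4651, 0.0757, 0.1113]
eef_rot: [-0.0, 0.477, 0.879, -0.0]
wrist_force: [-0.5, -0.1, -1.2]
gripper_width: 0.0111
grip_force: 43.3
```

Emit:
servo_tool(
  commands=[
    [0, 0, 0, 0, 0, -0.5, 0],
    [0, 0, 0, 0, 0, -0.5, 0],
    [0, 0, 0, 0, 0, 0, 0],
  ],
)

```text
clock: 9.47
ee_pos: [0.4651, 0.0757, 0.1103]
eef_rot: [-0.0, 0.477, 0.879, -0.0]
wrist_force: [-1.9, -0.2, -0.8]
gripper_width: 0.0108
grip_force: 43.4
```

```bash
python3 o.py
```

```text
[0.4651 0.0757 0.1103] line -56.96 [-1.000e-04  4.768e-01  8.790e-01 -1.000e-04] [-1.9 -0.2 -0.8] [-0.013  0.258 -0.033] 9.4667 [-0.04  0.77 -0.35  2.13  0.73  0.37 -0.42]
```

Emit:
servo_tool(
  commands=[
    [0, 0, 0, -0.3, 0, -0.5, 0],
    [0, 0, 0, 0, 0, -0.5, 0],
    [0, 0, 0, 0, 0, 0, 0],
  ],
)

```text
clock: 9.72
ee_pos: [0.465, 0.0757, 0.1094]
eef_rot: [0.0, 0.477, 0.879, 0.0]
wrist_force: [-0.5, -0.7, 0.7]
gripper_width: 0.0111
grip_force: 43.6
```

Emit:
servo_tool(
  commands=[
    [0, 0, 0, 0, 0, -0.5, 0],
    [0, 0, 0, 0, 0, -0.5, 0],
    [0, 0, 0, 0, 0, 0, 0],
  ],
)

```text
clock: 9.97
ee_pos: [0.465, 0.0757, 0.1091]
eef_rot: [0.0, 0.477, 0.879, 0.0]
wrist_force: [-1.4, -0.9, 8.4]
gripper_width: 0.0112
grip_force: 44.7
```

```bash
python3 o.py
```

```text
[0.465  0.0757 0.1091] line -56.96 [4.000e-04 4.768e-01 8.790e-01 1.000e-04] [-1.4 -0.9  8.4] [-0.17   0.457 -0.016] 9.9667 [-0.04  0.77 -0.35  2.13  0.74  0.36 -0.43]
```

Underside height and a hard stop after about 1 mm of soft travel both say the knob is home on the seal: the key caught, and it dropped about 9 mm from first contact. I'll ease the press and turn.

Emit:
servo_tool(
  commands=[
    [0, 0, 0, 0, 0, 0.9, 0],
    [0, 0, 3, 0, 0, 0, 0],
    [0, 0, 3, 0, 0, 0, 0],
    [0, 0, 3, 0, 0, 0, 0],
    [0, 0, 0, 0, 0, 0, 0],
  ],
)

```text
clock: 10.38
ee_pos: [0.4647, 0.0755, 0.1093]
eef_rot: [-0.0, 0.406, 0.914, -0.0]
wrist_force: [-1.6, -0.3, 2.8]
gripper_width: 0.0109
grip_force: 43.7
```

```bash
python3 o.py
```

```text
[0.4647 0.0755 0.1093] line -47.9 [-2.000e-04  4.059e-01  9.139e-01 -2.000e-04] [-1.6 -0.3  2.8] [-0.119  0.316  0.031] 10.3833 [-0.02  0.77 -0.39  2.13  0.79  0.38 -0.32]
```

Emit:
servo_tool(
  commands=[
    [0, 0, 3, 0, 0, 0, 0],
    [0, 0, 3, 0, 0, 0, 0],
    [0, 0, 3, 0, 0, 0, 0],
    [0, 0, 0, 0, 0, 0, 0],
  ],
)

```text
clock: 10.72
ee_pos: [0.4637, 0.0746, 0.1092]
eef_rot: [-0.001, 0.334, 0.943, -0.001]
wrist_force: [-2.7, -2.1, 4.4]
gripper_width: 0.0112
grip_force: 44.1
```

```bash
python3 o.py
```

```text
[0.4637 0.0746 0.1092] line -38.99 [-7.000e-04  3.337e-01  9.427e-01 -1.300e-03] [-2.7 -2.1  4.4] [-0.385  0.825 -0.016] 10.7167 [ 0.01  0.78 -0.43  2.13  0.84  0.41 -0.21]
```

Emit:
servo_tool(
  commands=[
    [0, 0, 0, 0, 0, 0, 0],
    [0, 0, 3, 0, 0, 0.3, 0],
    [0, 0, 3, 0, 0, 0, 0],
    [0, 0, 3, 0, 0, 0, 0],
    [0, 0, 0, 0, 0, 0, 0],
    [0, 0, 0, 0, 0, 0, 0],
  ],
)

```text
clock: 11.22
ee_pos: [0.463, 0.0738, 0.1093]
eef_rot: [-0.001, 0.26, 0.966, -0.002]
wrist_force: [-5.5, -3.4, 5.1]
gripper_width: 0.0108
grip_force: 44.0
```

```bash
python3 o.py
```

```text
[0.463  0.0738 0.1093] line -30.11 [-0.0013  0.2597  0.9657 -0.0022] [-5.5 -3.4  5.1] [-0.664  1.139 -0.088] 11.2167 [ 0.03  0.78 -0.47  2.13  0.88  0.44 -0.1 ]
```

Emit:
servo_tool(
  commands=[
    [0, 0, 0, -1, -1, 0.3, 0],
    [0, 0, 0, 0, 0, 0, 0],
    [0, 0, 3, 0, 0, 0, 0],
    [0, 0, 3, 0, 0, 0, 0],
    [0, 0, 3, 0, 0, 0, 0],
    [0, 0, 0, 0, 0, 0, 0],
  ],
)

```text
clock: 11.72
ee_pos: [0.463, 0.0733, 0.1095]
eef_rot: [-0.001, 0.182, 0.983, -0.001]
wrist_force: [-3.9, -3.6, 0.3]
gripper_width: 0.0106
grip_force: 43.5
```

```bash
python3 o.py
```

```text
[0.463  0.0733 0.1095] line -20.99 [-9.000e-04  1.822e-01  9.833e-01 -1.300e-03] [-3.9 -3.6  0.3] [-0.822  0.893  0.002] 11.7167 [ 0.06  0.79 -0.52  2.13  0.92  0.46  0.02]
```

Emit:
servo_tool(
  commands=[
    [0, 0, 3, 0, 0, 0, 0],
    [0, 0, 3, 0, 0, 0, 0],
    [0, 0, 3, 0, 0, 0, 0],
    [0, 0, 3, 0, 0, 0, 0],
    [0, 0, 0, 0, 0, 0, 0],
    [0, 0, 0, 0, 0, 0, 0],
  ],
)

```text
clock: 12.22
ee_pos: [0.4631, 0.0729, 0.1095]
eef_rot: [-0.001, 0.08, 0.997, -0.002]
wrist_force: [-4.1, -3.5, -0.5]
gripper_width: 0.0112
grip_force: 43.5
```

```bash
python3 o.py
python3 - <<'E'
from h import *
im=snap('wrist','w5.png')
a=im.astype(int);m=(a[:,:,0]>120)&(a[:,:,0]>2*a[:,:,1])&(a[:,:,0]>2*a[:,:,2]);n,l,s,c=cv2.connectedComponentsWithStats(m.astype(np.uint8))
print([(s[i,4],c[i].round(1)) for i in range(1,n) if s[i,4]>15])
cv2.imwrite('pics/w5c.png',cv2.resize(im[240:480,160:480,::-1],(800,600),interpolation=cv2.INTER_CUBIC))
E
```

```text
[0.4631 0.0729 0.1095] line -9.16 [-9.000e-04  7.980e-02  9.968e-01 -1.600e-03] [-4.1 -3.5 -0.5] [-0.988  0.875 -0.017] 12.2167 [ 0.09  0.8  -0.57  2.13  0.97  0.5   0.18]
[]
```

View pics/w5c.png

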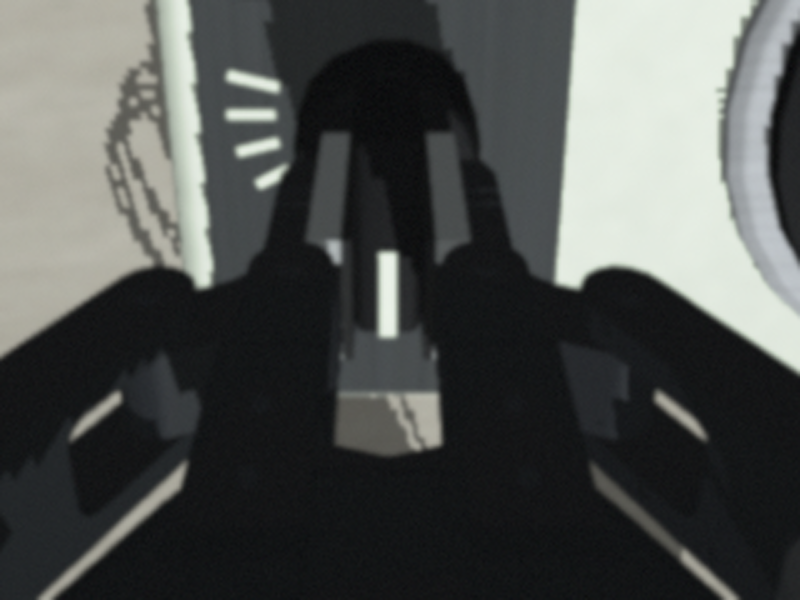

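The line (388,250→338) is parallel to the panel's edges: left (190,0)→(212,270), right (577,0)→(555,300). I'll check the numbers.

Run:
```python
from h import *
C=cam('wrist');f=lambda p:((p[0]+.5)*.4+160-.5,(p[1]+.5)*.4+240-.5)
H=lambda a,b,z:(lambda d:np.degrees(np.arctan2(d[1],d[0])))(atz(C,f(b),z)-atz(C,f(a),z))
print('left',H((190,0),(212,270),.06),'right',H((577,0),(555,300),.06),'line',H((387.5,252),(388,336),.11),H((376,252),(377.5,336),.11),H((398,252),(398,336),.11))
print('line end',atz(C,f((388,338)),.1095))
```

```text
left -9.28278633979403 right -8.76336576685527 line -8.87749599184534 -8.58108617787042 -8.911172355743407
line end [0.4848404  0.06994669 0.1095    ]
```

Emit:
servo_tool(
  commands=[
    [0, 0, 0, -0.7, -0.7, -0.3, 0],
    [0, 0, 0, 0, 0, 0, 0],
    [0, 0, 0, 0, 0, 0, 0],
  ],
  squeeze=20,
)

```text
clock: 12.52
ee_pos: [0.463, 0.0728, 0.1095]
eef_rot: [-0.0, 0.079, 0.997, -0.001]
wrist_force: [-2.9, -4.6, 1.1]
gripper_width: 0.0113
grip_force: 43.5
```

```bash
python3 o.py
```

```text
[0.463  0.0728 0.1095] line -9.09 [-3.000e-04  7.920e-02  9.969e-01 -1.100e-03] [-2.9 -4.6  1.1] [-1.064  0.681 -0.044] 12.5167 [ 0.09  0.8  -0.57  2.13  0.97  0.49  0.18]
```

Emit:
servo_tool(
  commands=[
    [0, 0, 0, -0.7, -1.5, 0, 0],
    [0, 0, 0, 0, 0, 0, 0],
    [0, 0, 0, 0, 0, 0, 0],
  ],
)

```text
clock: 12.77
ee_pos: [0.4629, 0.0726, 0.1095]
eef_rot: [0.0, 0.078, 0.997, 0.0]
wrist_force: [-0.5, -2.3, -2.0]
gripper_width: 0.011
grip_force: 43.1
```

```bash
python3 o.py
```

```text
[0.4629 0.0726 0.1095] line -9.0 [2.000e-04 7.850e-02 9.969e-01 3.000e-04] [-0.5 -2.3 -2. ] [-0.582  0.361 -0.08 ] 12.7667 [ 0.09  0.8  -0.57  2.13  0.97  0.49  0.18]
```

Good. Now release, keeping the opening moderate, and rise.

Emit:
servo_tool(
  commands=[
    [0, 0, 0, 0, -0.8, -0.5, 0],
    [0, 0, 0, 0, 0, 0, 0],
    [0, 0, 0, 0, 0, 0, 16],
    [0, 0, 0, 0, 0, 0, 24],
    [0, 0, 0, 0, 0, 0, 32],
    [0, 0, 0, 0, 0, 0, 36],
    [0, 0, 0, 0, 0, 0, 36],
  ],
)

```text
clock: 13.35
ee_pos: [0.4629, 0.0721, 0.1092]
eef_rot: [0.0, 0.078, 0.997, 0.0]
wrist_force: [-0.5, -0.7, 0.2]
gripper_width: 0.0361
grip_force: 0.0
```

Emit:
servo_tool(
  commands=[
    [0, 0, 0, 0, 0, 8, 36],
    [0, 0, 0, 0, 0, 15, 36],
    [0, 0, 0, 0, 0, 20, 36],
    [0, 0, 0, -12, 0, 20, 36],
    [0, 0, 0, -25, 0, 20, 36],
    [0, 0, 0, -30, 0, 10, 36],
    [0, 0, 0, 0, 0, 0, 36],
    [0, 0, 0, 0, 0, 0, 36],
    [0, 0, 0, 0, 0, 0, 36],
  ],
)

```text
clock: 14.1
ee_pos: [0.3964, 0.0718, 0.2022]
eef_rot: [0.001, 0.078, 0.997, 0.0]
wrist_force: [-0.1, 0.4, 0.6]
gripper_width: 0.0358
grip_force: 0.0
```

```bash
python3 o.py
python3 - <<'E'
from h import *
C=cam('wrist');im=snap('wrist','w6.png');S=read_camera('side')
p=proj(C,[[.463,.073,.11]])[0].astype(int);x0,y0=np.clip(p-[80,60],0,[480,360]);print(x0,y0)
w=cv2.resize(im[y0:y0+120,x0:x0+160],(800,600),interpolation=cv2.INTER_CUBIC)
w[400:,:260]=cv2.resize(S[215:269,236:306],(260,200),interpolation=cv2.INTER_CUBIC)
cv2.imwrite('pics/w6c.png',w[:,:,::-1])
E
```

```text
[0.3964 0.0718 0.2022] line -8.97 [6.000e-04 7.820e-02 9.969e-01 3.000e-04] [-0.1  0.4  0.6] [-0.012  0.014 -0.056] 14.1 [ 0.19  0.59 -0.75  2.24  0.76  0.58  0.28]
249 276
```

View pics/w6c.png

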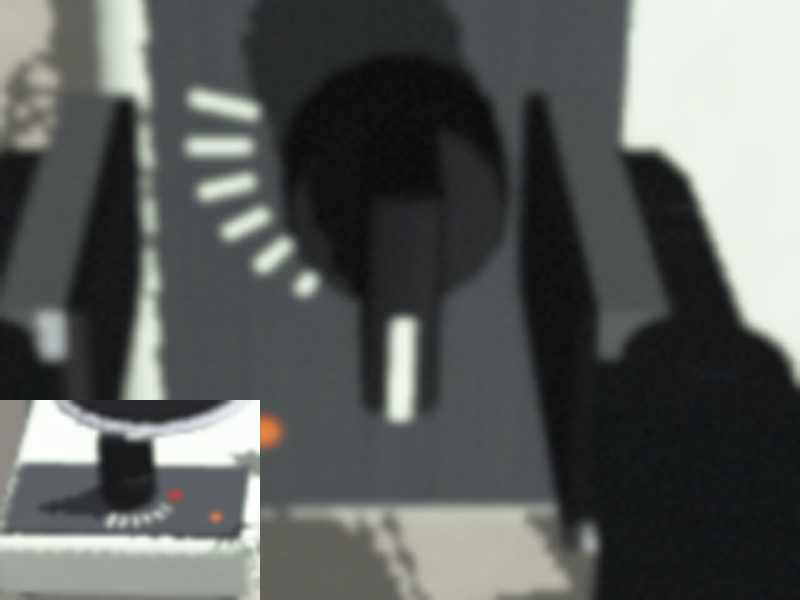

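The knob stands on the seal with its line running (404,318)→(400,420). Checking the heading in code.

Run:
```python
from h import *
C=cam('wrist');im=cv2.imread('pics/w6.png')[:,:,::-1];g=im.min(2).astype(float)
cs=[]
for r in range(276+66,276+82):
    a=np.arange(249+74,249+88);b=g[r,a]-g[r,a].min();cs.append(((a*b).sum()/b.sum(),r))
w=np.array([atz(C,c,.11)[:2] for c in cs]);p=np.polyfit(w[:,0],w[:,1],1);print('line',np.degrees(np.arctan(p[0])),w[0],w[-1])
es=[]
for r in range(276+5,276+95,3):   # panel/white right edge
    row=g[r,360:385]
    k=np.nonzero(row>130)[0]
    if len(k): es.append((360+k[0]-.5,r))
es=[e for e in es if e[1]<276+28]
e=np.array([atz(C,c,.06)[:2] for c in es]);print(len(e),'edge',np.degrees(np.arctan(np.polyfit(e[:,0],e[:,1],1)[0])))
f=lambda p:((p[0]+.5)/5+249-.5,(p[1]+.5)/5+276-.5)
H=lambda a,b,z:(lambda d:np.degrees(np.arctan2(d[1],d[0])))(atz(C,f(b),z)-atz(C,f(a),z))
print('left',H((148,50),(166,395),.06),'front edge',H((280,508),(550,502),.06)-90)
# with top camera: red dot (still visible?) and white line
t=read_camera('top').astype(int);sub=t[250:290,285:325]
m=(sub[:,:,0]>140)&(sub[:,:,0]>1.8*sub[:,:,1])&(sub[:,:,0]>1.8*sub[:,:,2]);y,x=np.nonzero(m);print('red',x+285,y+250)
```

```text
line -9.540379344318275 [0.46809913 0.0723459 ] [0.48163213 0.07005013]
8 edge -9.484460618410397
left -8.477287832114984 front edge -7.652104752519932
red [303 304 305 303 304 305 304] [261 261 261 262 262 262 263]
```

```bash
python3 -c "
from station import *
print(job_done())"
```

```text
the job is handed in; nothing more can be done
None
```

The knob is on the shaft and home on the seal, its white line is within about 1° of the off direction, the gripper is clear, and the job was handed in at about 14 s. Seating is judged from force and height: under a light press it dropped about 9 mm onto the key, then met a hard stop after about 1 mm of seal travel. Wrist-force readings never passed 9 N.

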